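# Set the bench magnifier's reach and lock its cam lever

## Robot

A 7-joint arm with a two-finger parallel gripper is mounted at the origin on the work surface. World frame = base frame: x ahead of the robot, y to its left, z up, the work surface at z = 0. Lengths are in m, angles in rad, forces in N, time in s.
With the tool pointing down it reaches from about 0.425 to 0.95 m from the base axis. Payload 4.7 kg.
Tool frame: the origin (TCP) lies on the centre line of the jaws, within the pads' length; the fingertips stand robot.nose_length ahead of it and the grasp point (between the pads) lies 8 mm behind it (robot.nose_length is the distance from the TCP to the fingertips, in m); z points along the fingers, x is the direction in which the jaws open and shut, and the axes are right-handed (so a half turn about z gives the same grasp; the last joint's range is limited). The gripper opens to 85 mm and grips with 20 to 120 N. Pads are 22 mm wide; open, the fingers measure 114 mm over their backs; the gripper's body (76 mm by 85 mm) begins 54 mm behind the grasp point. The pads swing forward as they close: fully open they stand 13 mm farther back than shut.
Start: joints at [1.267, 0.469, -0.049, 1.532, 0.024, 1.141, -0.082], TCP at [0.183, -0.65, 0.219] pointing down, gripper open.
Joint ranges: [-2.59, 2.59], [-0.33, 1.99], [-1.39, 1.29], [0.1, 2.45], [-1.04, 4.18], [0.21, 1.99], [-2.66, 2.66]. Speed limits (rad/s): [2.57, 2.57, 3.14, 3.14, 3.14, 3.14, 3.14].

## Interface

Orientations are given as [roll, pitch, yaw] about the fixed x, y, z axes, in that order (R = Rz(yaw) Ry(pitch) Rx(roll)).
In Python, from plant import robot gives the robot as it stands. Calls block until the motion is done:
- robot.goto(position, orientation): joint-space move of the TCP to a pose.
- robot.move_straight(position, vel=0.15, attitude=None, contact_N=None): straight line of the TCP; attitude=None keeps the orientation; vel is the mean speed in m/s. With contact_N (N) it stops when the force on the tool has changed by that much, and returns True; else False.
- robot.move_joints(angles): joint-space move.
- robot.grip(opening, strength=None): opening from 0.0 (shut) to 1.0 (fully open); strength is the grip in N (None keeps the last); returns when the fingers have stopped.
- robot.sleep(seconds).
- robot.inverse_kinematics(position, orientation): joint angles nearest the present ones, or None.
- robot.sense(): the state.
- robot.grab_frame(name): name is "scene" or "top" or "wrist"; returns a dict with "image" (480x640x3 uint8, red, green, blue), "range_z" (480x640 float32, m along the optical axis (not along the pixel's ray), 0 where there is no reading), "fx", "fy", "cx", "cy" (pixels), "R" (3x3) and "t" (3): a world point X has camera coordinates R X + t. Camera axes: x right, y down, z forward; pixel columns grow to the right and rows downward; lengths in m; the calibration is good to about 2 mm. The wrist camera is an equidistant fisheye: a pixel r from the principal point sees the ray r / f radians off the axis. A picture is of the moment at which its call begins.
A pose or a line that the arm cannot do raises robot.IKError and nothing moves.
- robot.close_job(): hands the job in, once; it reports no verdict.
The state is a dict: "t": time; "joint_pos": joint angles; "joint_velocities": joint speeds; "effort": joint torques, N m; "tcp_pos": TCP position; "tcp_rot": TCP orientation; "wrist_force": force on the tool from outside, world axes, zero at the start; "torque": the same for the moment, N m; "opening": opening from 0.0 (shut) to 1.0 (fully open).
Only numpy, scipy, OpenCV 4.12 (cv2) and the standard library are available. Lean on these libraries where they do the work, as an engineer would, in place of code of your own. Each camera call takes 0.05 s, during which the arm holds its last target. There are 200 camera calls.

## Task

Set the reach of the bench magnifier: hook a finger behind the shoulder of its end hub, draw the sliding leg out until the black ring mark has just come fully out of the collar, its inner edge level with the collar's mouth, and hold it there, because it slides back when let go. Still holding it at the mark, squeeze the cam lever fully shut along the leg with the other finger, gently, as the thin tube dents above about 50 N. Finish holding leg and shut lever gripped together, and leave everything else on the table undisturbed.

Things in the scene. Friction and masses are not known exactly. Their poses are not given: they have to be found in the camera images.
- magnifier: Bench magnifier, fixed: grey base plate 200 x 150 x 18 mm, steel column, grey outer tube rising outward at 0.30 rad (17 degrees). Origin on the table, 60 mm in front of the column's axis; z up, x level in the direction in which the leg comes out, y level towards the lever's side. At the end of the tube a black collar, 31 mm across; out of it slides the leg with the lens.
- collar_mouth (a point): Centre of the collar's mouth, on the tube's axis, about 145 mm above the table. Axes as magnifier.
- leg_shoulder (a point): On the leg's axis, at the flat shoulder of the end hub that faces the collar. Leg: bare aluminium tube, 16 mm thick; hub: black disc 42 mm across, 22 mm long, so the shoulder stands out 13 mm round the tube; then the level lens, 107 mm across. Mouth to shoulder: 38 mm at the start, 78 mm at the mark. x along the leg outward (up at 0.30 rad), y level to the lever's side, z square to both, up.
- leg_mark (a point): On the leg's axis, at the inner edge of the black ring mark, 5 mm wide, round the leg; the ring runs from here towards the hub. Hidden in the tube at the start, 40 mm inside the mouth; the leg is at its mark when this point is at collar_mouth. Axes as leg_shoulder.
- sliding_leg (a joint): How far the leg is drawn out (m): 0 fully in, where it rests at the start, 0.040 at the mark, 0.055 fully out. Leg and lens, about 0.36 kg, slide back in with about 1 N against 0.25 N of friction unless held. A nearly shut lever clamps the leg.
- cam_lever (a joint): Angle of the cam lever (rad): 0 shut, flat along the leg on its stop; grows as it swings level away from the leg; 0.28 to 0.40 at the start. It stays where it is left: friction 0.2 N m, about 3 N at its end, up to twice that over the last 0.1 rad where the cam bites.
- lever_tip (a point): Outer face of the lever's free end, at mid height. Lever: straight black bar 14 mm high, 7 mm thick, level with the leg; end 80 mm from its pin, which is 8 mm behind the mouth and 20 mm beside the axis. Shut: outer face 23.5 mm from the axis, end 6 mm short of the shoulder at the mark, 31.5 mm across leg and lever. Open: end 45 to 55 mm from the axis. x along the lever, y out of its outer face.
- mug: White ceramic mug, 80 mm across, 92 mm high, standing. Origin under its centre. To be left alone.
- dental_mirror: Steel dental mirror lying on the table, 170 mm long along its x, 8 mm thick. To be left alone.
- dome_dispenser: Yellow plastic dome dispenser, 52 mm across, 56 mm high. Origin under its centre. To be left alone.
- battery_jar: Glass jar with a metal cap, 48 mm across, 62 mm high. To be left alone.
- aid_case: Grey plastic case, 75 x 55 x 29 mm. To be left alone.
- hearing_aid: Small grey hearing aid, about 40 mm long, 11 mm high, on the cork mat under the lens. To be left alone.
- wax_brush: Small cleaning brush, about 95 mm long, 8 mm high, on the cork mat under the lens. To be left alone.

How it is judged:
By the outcome, as a careful person would: the job done as asked, in the order asked, and still so for the second after the job is handed in, while the arm keeps its last pose, push and grip.
It also fails if it takes over 40 s, if anything falls off the work surface, if the arm or the gripper's body presses on something with over 40 N, if the wrist force passes 120 N, or if a joint passes its speed limit or range.

## Working session

There is one attempt and no reset: what is moved stays moved. The work goes in short steps, each a Python script; the robot and the scene stay as the last script left them, time stands still between calls to the robot, and variables do not carry over. Pictures are saved under pics/ and viewed, about 8 in all and at most 12, crops included, and the job is handed in when it is done.

```bash
mkdir -p pics; ls; cat > h.py <<'E'
import numpy as np, cv2
from plant import robot
def frame(n,save=None):
    f=robot.grab_frame(n)
    if save: cv2.imwrite('pics/'+save,cv2.cvtColor(f['image'],cv2.COLOR_RGB2BGR)); np.savez('pics/'+save+'.npz',**f)
    return f
def pts(f):
    # world points for pinhole cams
    v,u=np.mgrid[0:480,0:640]; z=f['range_z']
    c=np.stack([(u-f['cx'])/f['fx']*z,(v-f['cy'])/f['fy']*z,z],-1)
    return (c-f['t'])@f['R']
E
python3 - <<'E'
from h import *
for n in ('scene','top','wrist'):
    f=frame(n,n+'0.png'); print(n,f['fx'],f['cx'],f['R'].round(3).tolist(),f['t'],(f['range_z']>0).mean())
print(robot.nose_length,robot.sense())
E
```

```text
pics
scene 551.0949078997588 319.12169572498857 [[0.765, 0.644, -0.003], [0.536, -0.638, -0.552], [-0.358, 0.421, -0.834]] [-0.39607719 -0.25505801  1.66937028] 0.9959830729166667
top 568.0828860622636 306.603740147795 [[-0.082, -0.997, -0.005], [-0.973, 0.081, -0.214], [0.214, -0.012, -0.977]] [0.02222869 0.56260286 1.27126633] 0.9959928385416666
wrist 371.64829954431775 322.1728685591528 [[0.271, -0.963, -0.002], [-0.917, -0.258, 0.305], [-0.294, -0.081, -0.952]] [-0.67303892 -0.03887939  0.38116642] 0.995498046875
0.011 {'t': 0.15, 'joint_pos': array([ 1.26703823,  0.4692447 , -0.0485913 ,  1.53343695,  0.02408551,
        1.14099331, -0.08229214]), 'joint_velocities': array([ 0.00161402, -0.00079222, -0.00166644, -0.00475946, -0.0003041 ,
       -0.00136646,  0.00019449]), 'effort': array([ 8.54007449e-04, -5.10766447e+01, -4.65079013e-02, -2.37978852e+01,
        1.07763457e-02,  5.41770423e-03,  2.30768092e-05]), 'tcp_pos': array([ 0.18309206, -0.64920299,  0.21790285]), 'tcp_rot': array([ 3.14155671e+00,  1.49718602e-03, -1.29591370e+00]), 'wrist_force': array([0.11244352, 0.38720864, 0.35371913]), 'torque': array([-0.04326912,  0.04115437, -0.04434793]), 'opening': 1.0012687429305793}
```

```bash
python3 -c "
import cv2,numpy as np
a=[cv2.resize(cv2.imread('pics/%s0.png'%n),(400,300)) for n in('scene','top')]
" ; ls pics
```

```text
scene0.png
scene0.png.npz
top0.png
top0.png.npz
wrist0.png
wrist0.png.npz
```

View pics/scene0.png

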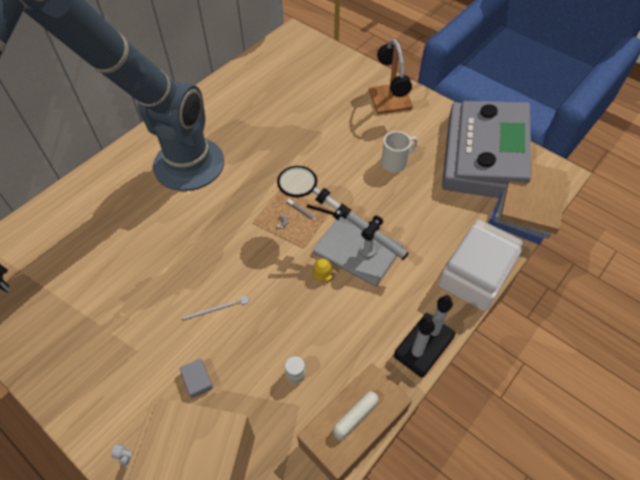

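View pics/top0.png

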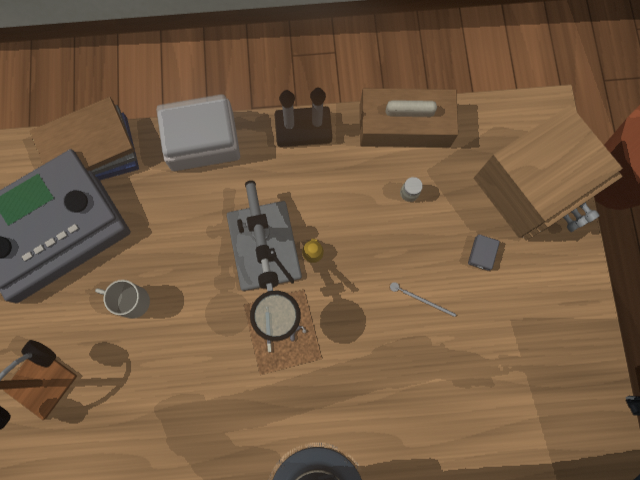

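The magnifier's leg points towards the robot: mouth is near top-view pixel (262,255), hub (268,282), lens (276,316). The lever is on the right (-y) side, with its tip near (292,282). Next I measure the axis from the depth data and a magnified crop.

```bash
python3 - <<'E'
import numpy as np,cv2
from h import pts
for n,(u0,v0,w,h) in (('top',(215,160,140,200)),('scene',(265,150,160,130))):
    f=dict(np.load(f'pics/{n}0.png.npz')); P=pts(f); 
    c=P[v0:v0+h,u0:u0+w]; im=f['image'][v0:v0+h,u0:u0+w]
    q=c.reshape(-1,3); col=im.reshape(-1,3).astype(int); m=(q[:,2]>.09)&(q[:,2]<.3)
    np.savez(f'pics/cl_{n}.npz',q=q[m],c=col[m])
    print(n,m.sum(),q[m].min(0),q[m].max(0))
    q=q[m]; br=col[m].sum(1)
    for x in np.arange(.3,.75,.01):
        s=abs(q[:,0]-x)<.005
        if s.sum()>3: print(round(x,3),s.sum(),'y',np.percentile(q[s,1],[2,50,98]).round(3),'z',np.percentile(q[s,2],[5,50,98]).round(3),int(np.median(br[s])))
f=dict(np.load('pics/top0.png.npz'));im=f['image'][180:350,215:345]
g=dict(np.load('pics/scene0.png.npz'));jm=g['image'][155:265,270:415]
a=cv2.resize(im,None,fx=3.4,fy=3.4,interpolation=2);b=cv2.resize(jm,None,fx=2.4,fy=2.4,interpolation=2)
o=np.zeros((600,800,3),np.uint8);o[:a.shape[0],:a.shape[1]]=a;o[:b.shape[0],445:445+b.shape[1]]=b
cv2.imwrite('pics/crop.png',o[:,:,::-1])
E
```

```text
top 3680 [0.3419278  0.00316283 0.09003156] [0.72129941 0.12830793 0.18397772]
0.34 24 y [0.041 0.056 0.072] z [0.163 0.17  0.176] 147
0.35 131 y [0.024 0.056 0.086] z [0.167 0.171 0.177] 128
0.36 189 y [0.016 0.056 0.094] z [0.167 0.171 0.176] 369
0.37 217 y [0.011 0.055 0.101] z [0.166 0.17  0.175] 403
0.38 231 y [0.006 0.054 0.104] z [0.167 0.171 0.174] 405
0.39 245 y [0.005 0.058 0.107] z [0.166 0.171 0.175] 406
0.4 241 y [0.006 0.055 0.106] z [0.167 0.17  0.176] 408
0.41 227 y [0.008 0.056 0.105] z [0.167 0.17  0.174] 402
0.42 207 y [0.011 0.056 0.1  ] z [0.166 0.171 0.175] 401
0.43 179 y [0.017 0.055 0.093] z [0.167 0.171 0.176] 388
0.44 110 y [0.029 0.056 0.084] z [0.168 0.171 0.176] 125
0.45 30 y [0.049 0.062 0.069] z [0.167 0.171 0.173] 269
0.46 113 y [0.014 0.065 0.084] z [0.151 0.166 0.179] 123
0.47 114 y [0.014 0.06  0.085] z [0.161 0.174 0.183] 116
0.48 104 y [0.02  0.06  0.086] z [0.159 0.173 0.18 ] 118
0.49 50 y [0.026 0.056 0.075] z [0.154 0.162 0.178] 135
0.5 50 y [0.031 0.064 0.077] z [0.152 0.158 0.162] 299
0.51 50 y [0.037 0.066 0.079] z [0.145 0.153 0.159] 268
0.
[... 2688 characters left out ...]
2] z [0.115 0.127 0.135] 286
0.61 91 y [0.059 0.083 0.124] z [0.106 0.126 0.133] 111
0.62 123 y [0.061 0.087 0.125] z [0.106 0.127 0.134] 114
0.63 90 y [0.062 0.079 0.12 ] z [0.106 0.122 0.131] 140
0.64 41 y [0.072 0.081 0.096] z [0.105 0.115 0.121] 377
0.65 38 y [0.074 0.082 0.095] z [0.104 0.112 0.12 ] 382
0.66 38 y [0.076 0.084 0.097] z [0.099 0.109 0.115] 370
0.67 42 y [0.079 0.086 0.099] z [0.094 0.106 0.114] 385
0.68 36 y [0.08  0.086 0.099] z [0.092 0.103 0.109] 371
0.69 34 y [0.081 0.088 0.101] z [0.093 0.1   0.107] 401
0.7 35 y [0.081 0.089 0.103] z [0.091 0.097 0.104] 376
0.71 30 y [0.084 0.093 0.103] z [0.091 0.095 0.101] 410
0.72 21 y [0.086 0.094 0.102] z [0.091 0.092 0.098] 232
```

View pics/crop.png

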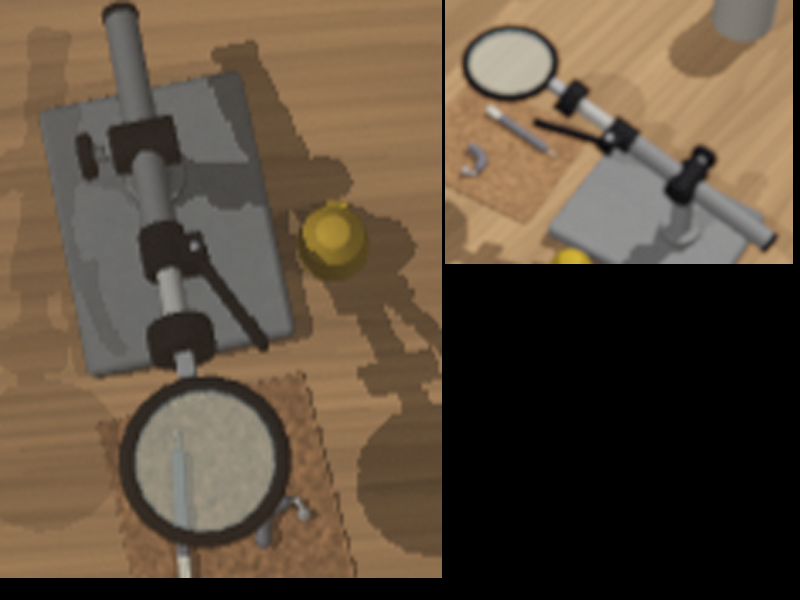

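```bash
cat >> h.py <<'E'
from scipy.spatial.transform import Rotation as Rn
psi=np.arctan2(-.131,-1.); a=.30
d=np.array([np.cos(psi),np.sin(psi),0]); ym=np.cross([0,0,1],d)
u=np.cos(a)*d+np.sin(a)*np.array([0,0,1]); n=np.cross(u,ym)
M=np.array([.52,.0706,.145])
def rpy(sgn):
    z=-n; x=sgn*ym; return Rn.from_matrix(np.c_[x,np.cross(z,x),z]).as_euler('xyz')
def P(s,y,h): return M+s*u+y*ym+h*n   # leg coords -> world (TCP)
E
python3 - <<'E'
from h import *
f=dict(np.load('pics/wrist0.png.npz')); cc=-f['R'].T@f['t']
T=Rn.from_euler('xyz',[3.14155671,.0014972,-1.2959137]).as_matrix()
print('cam in tool',T.T@(cc-[.18309,-.6492,.2179]),'axis',T.T@f['R'][2])
print(u,ym,n)
q0=robot.sense()['joint_pos']
for sg in(1,-1):
    print(sg,rpy(sg))
    for p in((18,33,60),(18,33,-11),(30,33,-11),(67,33,-11),(67,5,-11)):
        q=robot.inverse_kinematics(P(*np.array(p)/1e3),rpy(sg)); print(p,P(*np.array(p)/1e3).round(3),None if q is None else np.round(q,2))
E
```

```text
cam in tool [-0.00086423 -0.07866249 -0.15554608] axis [-8.29566856e-04  3.04899945e-01  9.52384027e-01]
[-0.94724324 -0.12408886  0.29552021] [ 0.12989022 -0.99152838  0.        ] [0.29301667 0.03838518 0.95533649]
1 [ 2.84159265  0.         -1.44053807]
(18, 33, 60) [0.525 0.038 0.208] [ 0.29  0.47 -0.61  1.67  0.22  1.38 -1.82]
(18, 33, -11) [0.504 0.035 0.14 ] [ 0.27  0.51 -0.57  1.79  0.24  1.23 -1.83]
(30, 33, -11) [0.493 0.034 0.143] [ 0.29  0.49 -0.58  1.81  0.23  1.23 -1.83]
(67, 33, -11) [0.458 0.029 0.154] [ 0.32  0.42 -0.61  1.88  0.21  1.21 -1.82]
(67, 5, -11) [0.454 0.057 0.154] [ 0.32  0.44 -0.67  1.88  0.22  1.22 -1.89]
-1 [-2.84159265  0.          1.70105459]
(18, 33, 60) [0.525 0.038 0.208] [ 0.54  0.61 -1.02  1.66  0.42  1.46  1.12]
(18, 33, -11) [0.504 0.035 0.14 ] [ 0.53  0.64 -0.98  1.77  0.45  1.32  1.09]
(30, 33, -11) [0.493 0.034 0.143] [ 0.55  0.63 -1.    1.8   0.45  1.32  1.09]
(67, 33, -11) [0.458 0.029 0.154] [ 0.62  0.58 -1.05  1.87  0.42  1.3   1.09]
(67, 5, -11) [0.454 0.057 0.154] [ 0.61  0.61 -1.12  1.87  0.45  1.32  1.  ]
```

```bash
python3 - <<'E'
from h import *
robot.grip(1.0,20)
robot.goto(P(.018,.033,.11),rpy(1))
s=robot.sense();print(s['t'],s['tcp_pos'],s['tcp_rot'],s['wrist_force'])
frame('wrist','w1.png')
E
```

```text
3.125 [0.53966845 0.03872319 0.25526924] [ 2.84146758e+00 -5.48248760e-04 -1.44245270e+00] [ 0.15545715 -0.41169626  0.11526054]
```

View pics/w1.png

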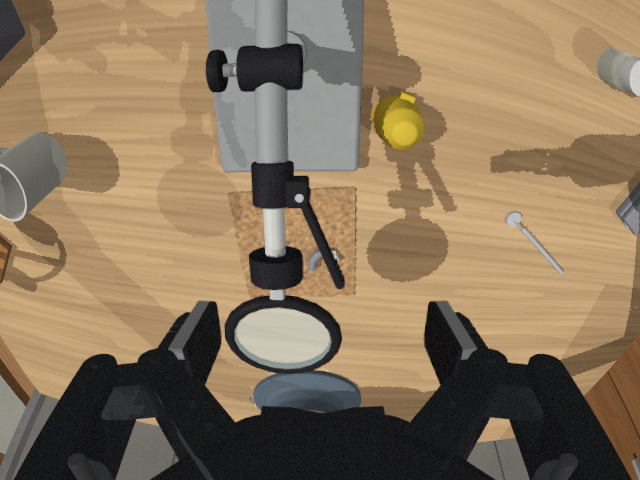

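The wrist view shows the leg running straight down the image: mouth near (273,205), shoulder (275,250), lever tip (338,285), with the fingers to either side. I refine the pose from this view's depth.

```bash
cat >> h.py <<'E'
def fpts(f):
    v,uu=np.mgrid[0:480,0:640]; x=(uu-f['cx'])/f['fx']; y=(v-f['cy'])/f['fy']; r=np.hypot(x,y)+1e-9
    z=f['range_z']; k=np.tan(r)/r*z
    return (np.stack([x*k,y*k,z],-1)-f['t'])@f['R']
def leg(X): X=X-M; return np.stack([X@u,X@ym,X@n],-1)
E
python3 - <<'E'
from h import *
f=dict(np.load('pics/w1.png.npz')); L=leg(fpts(f))*1e3; im=f['image'].astype(int).sum(2)
for r in list(range(100,160,15))+list(range(160,300,5)):
    row=L[r,225:330]; c=im[r,225:330]; m=(abs(row[:,1])<26)&(row[:,2]>-8)&(row[:,2]<30)
    if m.sum()>2:
        w=row[m]; top=w[np.argsort(w[:,2])[-5:]]; print(r,'s %.1f'%top[:,0].mean(),'h %.1f'%top[:,2].mean(),'y %.1f %.1f'%(w[:,1].min(),w[:,1].max()),int(np.median(c[m])))
r=L[150:300,270:360].reshape(-1,3);c=im[150:300,270:360].reshape(-1);m=(r[:,2]>-12)&(r[:,1]>24)&(r[:,0]>15);w=r[m]
print(w[np.argsort(w[:,0])[-6:]].round(1), w[np.argsort(w[:,1])[-6:]].round(1))
E
```

```text
100 s -75.3 h 12.0 y -13.2 8.6 448
115 s -65.0 h 11.3 y -12.7 8.1 451
130 s -54.6 h 12.2 y -14.3 8.3 453
145 s -44.3 h 11.7 y -13.6 8.3 448
160 s -33.9 h 11.7 y -13.7 8.7 441
165 s -30.8 h 15.4 y -17.6 12.1 106
170 s -27.4 h 15.6 y -17.8 12.0 113
175 s -24.0 h 16.0 y -16.7 12.2 109
180 s -20.5 h 15.9 y -17.0 21.9 95
185 s -17.0 h 15.8 y -18.4 22.6 122
190 s -13.6 h 16.1 y -17.3 23.6 116
195 s -10.0 h 16.0 y -17.3 23.8 121
200 s -6.4 h 15.8 y -17.8 23.0 121
205 s -2.9 h 15.7 y -15.9 24.8 115
210 s 2.5 h 8.3 y -10.2 25.7 476
215 s 6.1 h 8.6 y -10.5 25.7 513
220 s 9.9 h 8.4 y -10.7 25.7 522
225 s 13.7 h 8.3 y -9.9 25.7 564
230 s 17.4 h 8.6 y -10.1 25.6 575
235 s 21.2 h 8.4 y -10.6 4.5 587
240 s 25.2 h 8.3 y -10.9 4.9 583
245 s 29.0 h 8.3 y -10.0 4.9 588
250 s 33.0 h 8.2 y -21.0 14.1 245
255 s 37.0 h 8.1 y -23.1 17.7 68
260 s 38.1 h 15.5 y -22.0 17.6 52
265 s 39.8 h 21.0 y -22.4 17.6 117
270 s 43.6 h 21.3 y -21.8 18.1 111
275 s 47.5 h 21.3 y -22.4 18.1 115
280 s 51.6 h 21.0 y -22.6 17.3 115
285 s 55.5 h 21.3 y -18.8 12.5 113
290 s 66.4 h 7.3 y -8.9 2.8 510
295 s 71.1 h 6.6 y -8.1 2.8 563
[[64.7 48.3  5.4]
 [64.7 46.7  7.1]
 [64.7 44.4  6.9]
 [64.9 43.7  4.8]
 [65.  45.1  6.5]
 [65.3 47.5  5.9]] [[63.9 49.8  5.3]
 [63.2 49.8  4.9]
 [60.2 49.9  2. ]
 [60.  50.   0.6]
 [59.9 50.1 -1.2]
 [60.8 50.3 -4.9]]
```

```bash
cat >> h.py <<'E'
M=M-.0026*ym-.0005*u+.0003*n
def st(tag=''):
    s=robot.sense(); F=s['wrist_force']; print(tag,'t%.2f'%s['t'],'tcp',(leg(s['tcp_pos'])*1e3).round(1),'F(u,y,n)',np.round([F@u,F@ym,F@n],2),'op %.3f'%s['opening'])
E
python3 - <<'E'
from h import *
robot.goto(P(.015,.031,.10),rpy(1)); st()
print(robot.move_straight(P(.015,.031,-.011),vel=.08,contact_N=6)); st('down')
frame('wrist','w2.png')
print(robot.move_straight(P(.035,.031,-.011),vel=.015,contact_N=.8)); st('contact'); 
E
```

```text
t3.42 tcp [15.3 31.2 99.3] F(u,y,n) [-0.38 -0.   -0.73] op 0.998
False
down t4.96 tcp [ 14.7  30.9 -10.5] F(u,y,n) [0.49 0.56 0.43] op 1.002
True
contact t6.08 tcp [ 32.5  30.7 -11.1] F(u,y,n) [-0.4   0.15  1.45] op 0.995
```

View pics/w2.png

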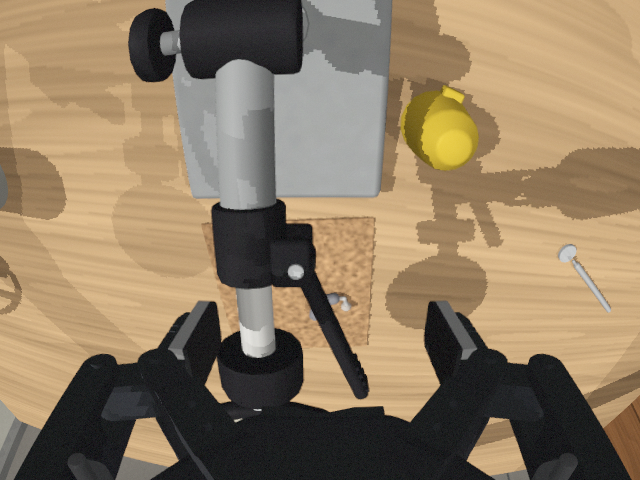

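The fingertips (inner edges near columns 218 and 427) look nearer the camera than the leg, so I check their depth before pulling.

```bash
python3 - <<'E'
from h import *
f=dict(np.load('pics/w2.png.npz')); L=leg(fpts(f))*1e3
for r,c in ((303,210),(306,205),(315,200),(330,195),(345,185),(303,212),(330,212),(350,216),(306,440),(330,430)): print(r,c,L[r,c].round(1))
B=L[290:400,100:225].reshape(-1,3);m=B[:,2]>-30;m&=B[:,1]<-5;print('lowest finger', B[m][np.argsort(B[m][:,2])[:200:20]].round(1))
f=frame('wrist','w3.png'); L=leg(fpts(f))*1e3
for r in range(275,345,4):
    w=L[r,225:300]; m=(abs(w[:,1])<24)&(w[:,2]>-5)&(w[:,2]<30); t=w[m]; t=t[np.argsort(t[:,2])[-4:]]; print(r,t.mean(0).round(1) if len(t) else '')
st()
E
```

```text
303 210 [  3.5 -13.8  21.3]
306 205 [  3.4 -15.   24.1]
315 200 [  3.3 -14.9  31.3]
330 195 [  2.9 -13.3  42.3]
345 185 [  3.4 -14.2  51. ]
303 212 [  3.6 -13.   21.1]
330 212 [ 12.  -12.4  27.6]
350 216 [ 22.1 -12.5  26.6]
306 440 [ 3.8 75.3 23.5]
330 430 [14.7 72.7 23.2]
lowest finger [[ 39.  -19.3  -7.6]
 [ 38.8 -18.8  -1. ]
 [ 39.3 -18.5   2.6]
 [ 38.3 -16.2   5.5]
 [ 57.5 -19.9   7.5]
 [ 42.9 -19.6   8.4]
 [ 39.2 -16.9   9.1]
 [ 49.3 -18.8   9.5]
 [ 57.6 -18.3  10.3]
 [ 38.4 -17.3  11. ]]
275 [14.6  1.7  8.2]
279 [16.3 -0.8  8.5]
283 [18.  -1.5  8.6]
287 [19.9  0.7  8.5]
291 [21.9 -1.7  8.1]
295 [23.8 -0.4  8. ]
299 [25.6  0.6  8.1]
303 [27.6  0.4  8. ]
307 [29.5  0.1  8.1]
311 [31.  -0.1  8.9]
315 [33.3  0.2  8.3]
319 [35.5 -0.7  8. ]
323 [37.4 -3.   8.3]
327 [37.9 -6.3 11. ]
331 [38.  -7.1 14.3]
335 [38.2 -8.  17.1]
339 [37.9 -1.1 20.1]
343 [39.2 -0.6 21.1]
 t6.12 tcp [ 32.4  30.7 -11.2] F(u,y,n) [ 0.26 -0.82  1.56] op 0.997
```

View pics/w3.png

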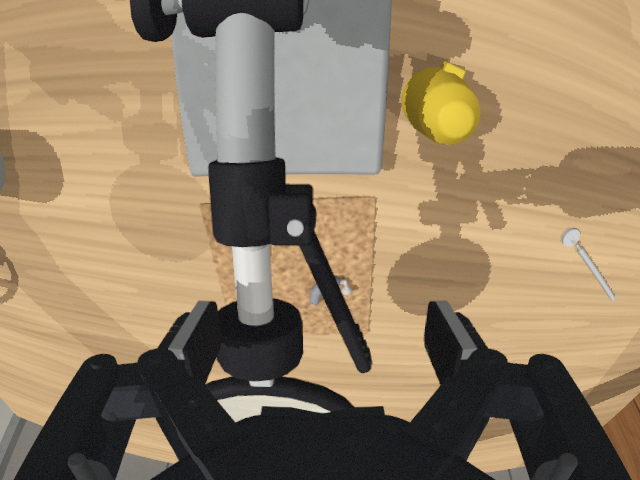

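```bash
python3 - <<'E'
from h import *
f=dict(np.load('pics/w3.png.npz')); L=leg(fpts(f))*1e3
tcp=[32.4,30.7,-11.2]
for r,c in ((303,210),(320,207),(340,205),(360,190),(305,432),(330,430),(420,320),(440,320),(470,320),(440,250)): print(r,c,(L[r,c]-tcp).round(1), 'depth',f['range_z'][r,c])
robot.move_straight(P(.015,.031,-.011),vel=.05); robot.move_straight(P(.015,.031,.07),vel=.12)
robot.grip(.37); st()
f=frame('wrist','w4.png'); L=leg(fpts(f))*1e3; s=robot.sense(); D=L-leg(s['tcp_pos'])*1e3
m=(D[...,2]>-30)&(D[...,2]<60)&(abs(D[...,0])<16)&(abs(D[...,1])<40)
m[:, :]&=f['image'].sum(2)<450
ys,xs=np.where(m); print(len(ys)); 
for r in range(ys.min(),ys.max(),8):
    k=ys==r
    if k.any(): print(r,xs[k].min(),xs[k].max(),D[r,xs[k].min()].round(1),D[r,xs[k].max()].round(1))
E
```

```text
303 210 [-11.5 -44.4  32.7] depth 0.1378806
320 207 [-78.2  -0.8 156.1] depth 0.0
340 205 [ -3.2 -43.8  46.2] depth 0.12756376
360 190 [ -6.1 -43.9  62.8] depth 0.11086315
305 432 [-10.1  41.8  31.8] depth 0.13906892
330 430 [ 0.2 41.8 33.7] depth 0.14038004
420 320 [-11.4  -1.5  91.8] depth 0.0815095
440 320 [-10.9  -1.4  98. ] depth 0.07580668
470 320 [-11.5  -1.4 107.3] depth 0.06682243
440 250 [-20.1 -15.2 106.6] depth 0.064882055
 t8.02 tcp [15. 31. 70.] F(u,y,n) [-0.6  -0.15  0.17] op 0.372
5426
289 269 376 [-10.9 -23.1  17.6] [-11.3  21.2  18.4]
297 266 379 [-11.6 -23.1  26.1] [-11.2  21.5  25.4]
305 250 395 [ -7.3 -30.1  25.2] [-7.1 28.4 24.9]
313 247 398 [ -7.7 -30.   32.4] [-7.6 28.2 32.2]
321 244 401 [ -7.8 -29.9  38.7] [-7.5 28.3 38.3]
329 241 403 [ -7.3 -30.2  43.6] [-7.9 27.8 44.5]
337 232 412 [-12.2 -30.2  56.4] [-11.5  28.4  55.3]
345 226 418 [ -7.7 -33.2  54.7] [-7.8 31.  54.9]
353 208 436 [ -6.5 -38.8  58.3] [-7.3 36.2 59.3]
361 268 376 [ -5.1 -18.5  59.2] [-4.6 16.5 58.5]
369 270 375 [  0.  -18.4  57. ] [-0.7 16.5 57.9]
377 270 374 [  3.2 -18.6  57.4] [ 2.2 16.3 58.6]
```

View pics/w4.png

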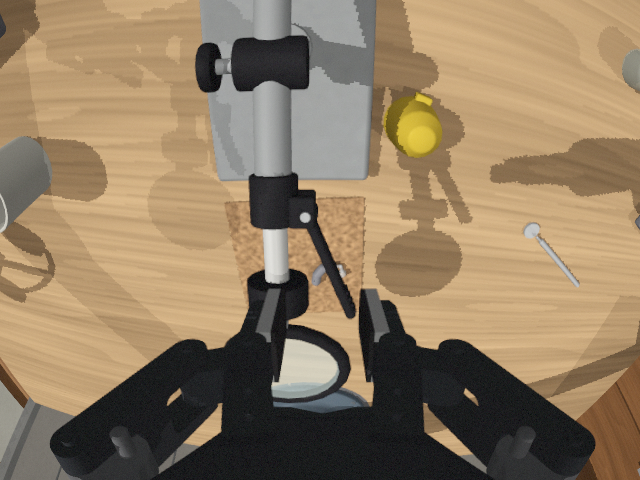

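Measured in one image, the tips stand about 32 mm behind the TCP when open and 18 mm at 0.37. That puts the whole hand about 29 mm further back than stated, and the body agrees. So the fingers were above the hub, and I go 28 mm deeper.

```bash
python3 - <<'E'
from h import *
robot.grip(1.0)
print(robot.move_straight(P(.015,.031,-.010),vel=.12,contact_N=6))
print(robot.move_straight(P(.015,.031,-.038),vel=.04,contact_N=3)); st('down')
robot.sleep(.2); st()
r=robot.move_straight(P(.034,.031,-.038),vel=.02,contact_N=2.); print(r); st('adv')
robot.sleep(.2); st()
f=frame('wrist','w5.png'); L=leg(fpts(f))*1e3; D=L-leg(robot.sense()['tcp_pos'])*1e3
for r in range(250,345,5):
    w=L[r,205:300]; m=(abs(w[:,1])<14)&(w[:,2]>-5)&(w[:,2]<30); t=w[m]; t=t[np.argsort(t[:,2])[-4:]]; print(r,t.mean(0).round(1) if len(t) else '')
E
```

```text
False
False
down t10.31 tcp [ 14.8  31.  -37.8] F(u,y,n) [0.16 0.59 0.67] op 1.000
 t10.51 tcp [ 14.8  31.  -37.7] F(u,y,n) [ 0.25 -0.28  0.26] op 0.999
False
adv t11.61 tcp [ 33.9  31.  -38. ] F(u,y,n) [-0.31  0.05 -0.14] op 1.001
 t11.81 tcp [ 33.9  31.  -37.9] F(u,y,n) [-0.49 -0.1   0.4 ] op 1.004
250 [-7.4 -1.1 15.9]
255 [-5.8  0.9 15.9]
260 [-4.2  0.7 15.7]
265 [-2.4 -0.6 15.5]
270 [-0.8 -0.  15.6]
275 [4.  0.8 8.4]
280 [5.9 1.2 8.2]
285 [7.7 1.4 8.3]
290 [ 9.6 -1.1  8.3]
295 [11.6 -0.9  8.1]
300 [13.3  0.2  8.4]
305 [15.3  0.9  8.3]
310 [17.2  1.   8.4]
315 [19.1 -0.1  8.6]
320 [21.2 -0.6  8.4]
325 [23.4 -0.3  8.1]
330 [25.4 -0.5  8.4]
335 [27.6  0.1  8.2]
340 [29.9 -3.2  8.2]
```

View pics/w5.png

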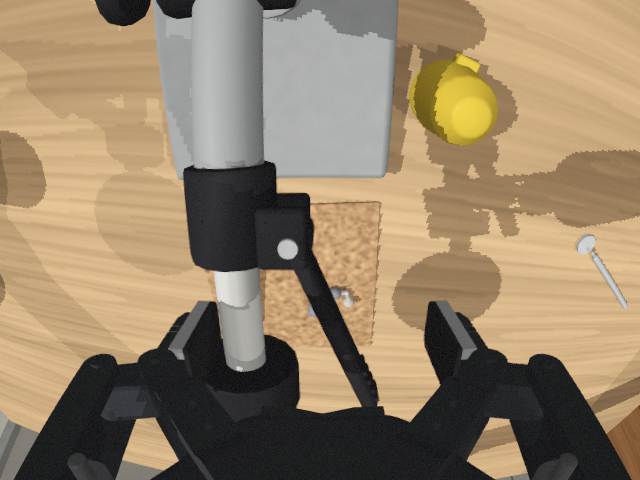

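```bash
python3 - <<'E'
from h import *
f=dict(np.load('pics/w5.png.npz')); L=leg(fpts(f))*1e3
for r in range(335,400,5):
    w=L[r,222:300]; m=(abs(w[:,1])<20)&(w[:,2]>-12)&(w[:,2]<30); t=w[m]; t=t[np.argsort(t[:,2])[-4:]]; print(r,t.mean(0).round(1) if len(t) else '')
for r,c in ((303,210),(330,214),(345,212),(350,217),(340,220),(330,190),(380,215),(400,215)): print(r,c,L[r,c].round(1))
E
```

```text
335 [27.6  0.1  8.2]
340 [29.8  0.5  8.1]
345 [31.8 -0.4  8.4]
350 [34.2  0.7  8.1]
355 [36.3 -0.5  8.5]
360 [38.7  0.5  8.3]
365 [41.4  0.2  7.9]
370 [43.8 -5.6  8.4]
375 [43.7 -6.3 11.7]
380 [43.8 -3.9 14.3]
385 [43.6 -2.1 17.2]
390 [44.1 -0.9 19.3]
395 [45.  -0.5 21. ]
303 210 [ 22.4 -13.5  -5.7]
330 214 [ 33.  -12.5  -2.8]
345 212 [ 37.2 -12.8   1.6]
350 217 [ 42.1 -12.4  -2.1]
340 220 [ 41.5 -12.6  -8.6]
330 190 [ 22.9 -15.5  13.8]
380 215 [44.2 -9.4 14.4]
400 215 [16.   5.  54.7]
```

The hook works: the shoulder has gone from s=38.0 to 43.8 mm with the TCP at 33.9, and the finger sits beside the leg near (210,330). I draw out towards 78 mm and measure the ring.

```bash
cat >> h.py <<'E'
def prof(f,verbose=True):
    L=leg(fpts(f))*1e3; g=f['image'].astype(int).sum(2); out=[]
    for r in range(150,420):
        w=L[r,180:330]; k=np.where((abs(w[:,1])<5)&(w[:,2]>4)&(w[:,2]<25))[0]
        if len(k)>3: out.append((r,np.median(w[k,0]),np.median(w[k,2]),np.median(g[r,180+k])))
    return np.array(out)
E
python3 - <<'E'
from h import *
print(robot.move_straight(P(.0672,.031,-.038),vel=.03)); st()
robot.grip(.94); robot.sleep(.2); st()
f=frame('wrist','w6.png'); p=prof(f)
print(p[(p[:,1]>-6)&(p[:,1]<20)].round(1)); q=p[p[:,1]>60]; print(q[::3].round(1))
E
```

```text
False
 t13.12 tcp [ 67.1  31.  -38. ] F(u,y,n) [-0.4  -0.12  1.01] op 1.002
 t13.55 tcp [ 67.1  30.9 -38. ] F(u,y,n) [-2.01  0.36  0.49] op 0.940
[[ 1.500e+02 -3.800e+00  1.470e+01  1.410e+02]
 [ 1.510e+02 -3.600e+00  1.480e+01  1.440e+02]
 [ 1.520e+02 -3.300e+00  1.490e+01  1.425e+02]
 [ 1.530e+02 -3.000e+00  1.450e+01  1.445e+02]
 [ 1.540e+02 -2.700e+00  1.460e+01  1.390e+02]
 [ 1.550e+02 -2.400e+00  1.490e+01  1.450e+02]
 [ 1.560e+02 -2.100e+00  1.460e+01  1.420e+02]
 [ 1.570e+02 -1.800e+00  1.460e+01  1.405e+02]
 [ 1.580e+02 -1.600e+00  1.440e+01  1.385e+02]
 [ 1.590e+02 -1.200e+00  1.450e+01  1.410e+02]
 [ 1.600e+02 -1.000e+00  1.470e+01  1.400e+02]
 [ 1.610e+02 -6.000e-01  1.430e+01  1.340e+02]
 [ 1.620e+02 -4.000e-01  1.420e+01  1.320e+02]
 [ 1.630e+02 -1.000e-01  1.410e+01  1.290e+02]
 [ 1.640e+02  3.000e-01  1.350e+01  1.030e+02]
 [ 1.650e+02  1.300e+00  8.200e+00  1.210e+02]
 [ 1.660e+02  1.700e+00  7.400e+00  1.370e+02]
 [ 1.670e+02  2.000e+00  7.600e+00  1.350e+02]
 [ 1.680e+02  2.300e+00  7.500e+00  1.430e+02]
 [ 1.690e+02  2.600e+00  7.500e+00  1.420e+02]
 [ 1.700e+02  
[... 2608 characters left out ...]
341.   64.    7.3 491.5]
 [344.   65.3   7.3 488. ]
 [347.   66.6   7.3 490. ]
 [350.   68.2   7.  489.5]
 [353.   69.3   7.4 490. ]
 [356.   70.8   7.2 490. ]
 [359.   72.1   7.2 445. ]
 [362.   73.6   7.2 411.5]
 [365.   75.    7.3 412. ]
 [368.   76.5   7.3 410. ]
 [371.   77.4   8.  113. ]
 [374.   77.7   9.6  62.5]
 [377.   77.7  11.4  71. ]
 [380.   77.6  13.3  64. ]
 [383.   77.6  15.   60. ]
 [386.   77.6  16.8  67. ]
 [389.   77.5  18.4  69. ]
 [392.   78.3  19.4  85. ]
 [395.   78.9  20.2 132. ]
 [398.   80.1  20.5 133. ]
 [401.   81.8  20.2 135. ]
 [404.   83.5  20.1 133. ]
 [407.   84.5  20.6 130. ]
 [410.   86.6  20.1 130.5]
 [413.   87.9  20.3 130. ]
 [416.   89.3  20.5 128.5]]
```

View pics/w6.png

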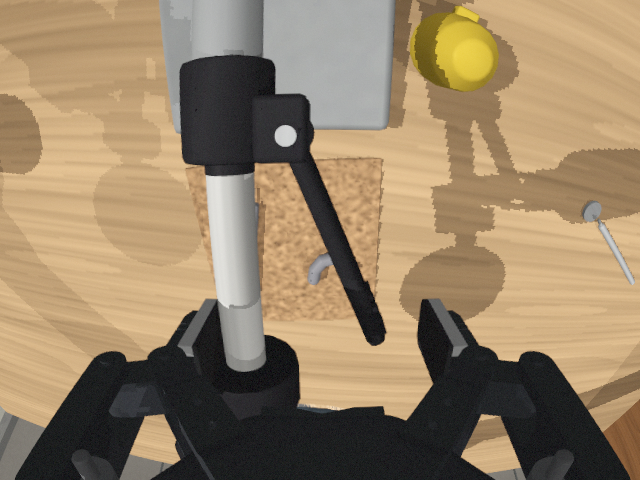

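The ring has just emerged, with its outer edge at row 175 (s=4.6 mm). The mouth edge is at about row 164 and the shoulder at 77.6 mm, so it needs roughly 0.5 mm more. I then close in steps, shifting the hand so the hook stays behind the shoulder.

```bash
cat >> h.py <<'E'
def chk(name):
    f=frame('wrist',name); p=prof(f)
    k=p[(p[:,1]>-3)&(p[:,1]<12)]
    m=k[:,2]>11.; mouth=(k[m,1].max()) if m.any() else None
    e=k[(~m)&(k[:,3]>370)]; ring=e[0,1] if len(e) else None
    h=p[(p[:,1]>70)&(p[:,2]>9.5)&(p[:,2]<18)]
    print('mouth',mouth,'ring outer',ring,'shoulder',np.median(h[:,1]) if len(h) else None)
    L=leg(fpts(f))*1e3; w=L.reshape(-1,3); w=w[(w[:,2]>-6)&(w[:,2]<9)&(w[:,0]>45)&(w[:,0]<66)&(w[:,1]>12)&(w[:,1]<60)]
    print('lever/finger y>12 pts', len(w), np.percentile(w[:,1],[1,25,50,75,99]).round(1) if len(w) else '')
E
python3 - <<'E'
from h import *
robot.move_straight(P(.0678,.031,-.038),vel=.02); robot.sleep(.1); st(); chk('w7.png')
y=.031;o=.94
for i in range(5):
    y-=.003; robot.move_straight(P(.0678,y,-.038),vel=.03)
    o-=.006/.085; robot.grip(o,20); st(str(i))
chk('w8.png'); st()
E
```

```text
t13.95 tcp [ 67.9  31.  -38. ] F(u,y,n) [-0.96 -0.02 -0.07] op 0.940
mouth 0.6212469103200826 ring outer 5.5733473005714975 shoulder 78.45077977246616
lever/finger y>12 pts 1258 [39.  43.8 46.1 48.5 52.4]
0 t14.48 tcp [ 67.9  27.9 -38. ] F(u,y,n) [-0.51 -0.66  1.  ] op 0.868
1 t14.97 tcp [ 67.8  24.9 -38. ] F(u,y,n) [-1.46 -0.8   0.24] op 0.797
2 t15.45 tcp [ 67.8  22.5 -37.9] F(u,y,n) [-0.37  1.62  1.02] op 0.729
3 t15.93 tcp [ 68.2  19.3 -38.2] F(u,y,n) [1.85 3.75 1.08] op 0.662
4 t16.42 tcp [ 67.8  15.7 -38. ] F(u,y,n) [0.87 3.73 0.92] op 0.589
mouth 0.6707622146084373 ring outer 5.190788194033597 shoulder 78.34931478269877
lever/finger y>12 pts 1938 [28.4 32.8 36.3 42.  53. ]
 t16.47 tcp [ 67.8  15.7 -38. ] F(u,y,n) [1.27 1.82 0.02] op 0.587
```

```bash
python3 - <<'E'
from h import *
y=.016;o=.94-.03/.085
for i in range(2):
    y-=.003; robot.move_straight(P(.0678,y,-.038),vel=.03)
    o-=.006/.085; robot.grip(o,20); st(str(i))
chk('w9.png')
robot.move_straight(P(.0678,.0082,-.038),vel=.03); st('shift')
robot.grip(.385,20); st('g'); robot.grip(.30,20); robot.sleep(.2); st('grip'); robot.sleep(.2); st()
chk('w10.png'); st()
E
```

```text
0 t16.95 tcp [ 67.6  12.7 -37.8] F(u,y,n) [1.16 2.52 0.63] op 0.517
1 t17.43 tcp [ 67.6   9.7 -37.8] F(u,y,n) [-0.18  1.99  1.83] op 0.450
mouth 0.5826744284749267 ring outer 5.205397041936375 shoulder 78.21785428946296
lever/finger y>12 pts 1860 [19.5 22.2 25.5 31.1 41.1]
shift t17.73 tcp [ 67.6   8.3 -37.9] F(u,y,n) [0.87 3.1  2.21] op 0.448
g t17.96 tcp [ 67.5   8.  -37.9] F(u,y,n) [-0.07  1.76  0.49] op 0.381
grip t18.38 tcp [ 67.6   7.6 -37.4] F(u,y,n) [0.63 0.34 4.87] op 0.345
 t18.57 tcp [ 67.6   7.6 -37.5] F(u,y,n) [0.59 1.5  6.22] op 0.342
mouth 0.29014297486976853 ring outer 5.243015038737667 shoulder 78.10618924618194
lever/finger y>12 pts 1717 [14.4 16.8 19.8 24.9 34.5]
 t18.62 tcp [ 67.6   7.6 -37.4] F(u,y,n) [1.43 1.48 4.53] op 0.341
```

View pics/w10.png

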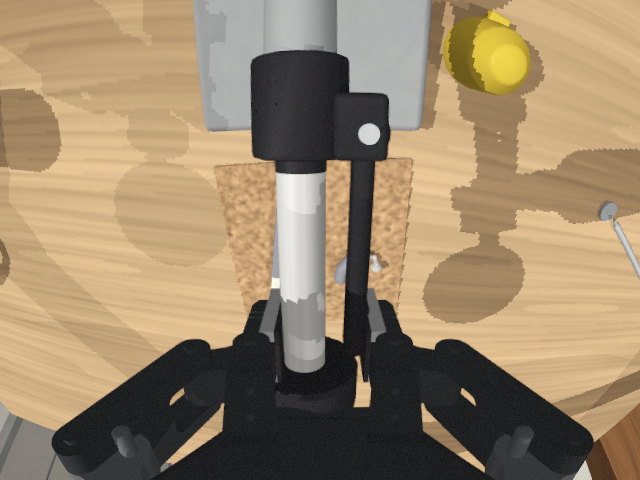

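The lever lies along the leg between the pads, and the ring at rows 160–172 sits just outside the mouth. I check the lever's parallelism and the grip from the depth data.

```bash
python3 - <<'E'
from h import *
def meas(f):
    L=leg(fpts(f))*1e3
    for r in range(170,300,16):
        w=L[r]; k=np.where((w[:,2]>4)&(w[:,2]<10)&(w[:,1]>-12)&(w[:,1]<50))[0]
        y=w[k,1]; a=k[(y<12)]; b=k[y>=12]
        if len(a)>2 and len(b)>2: print(r,'s %.1f'%np.median(w[k,0]),'leg y %.1f %.1f'%(w[a,1].min(),w[a,1].max()),'lever y %.1f %.1f'%(w[b,1].min(),w[b,1].max()))
meas(dict(np.load('pics/w10.png.npz'))); 
robot.grip(.25,25); robot.sleep(.4); st(); f=frame('wrist','w11.png'); meas(f); chk('w12.png'); st()
E
```

```text
170 s 4.1 leg y -7.3 6.9 lever y 16.1 22.1
186 s 9.0 leg y -7.1 6.3 lever y 16.3 22.5
202 s 14.1 leg y -7.3 6.0 lever y 16.0 22.6
218 s 19.2 leg y -7.5 6.3 lever y 16.1 22.6
234 s 24.5 leg y -7.0 6.3 lever y 15.2 22.3
250 s 29.8 leg y -7.1 6.6 lever y 15.4 22.0
266 s 35.3 leg y -7.1 6.2 lever y 15.2 21.9
282 s 41.0 leg y -6.9 5.6 lever y 15.0 21.8
298 s 46.9 leg y -6.9 6.6 lever y 15.2 21.6
 t19.24 tcp [ 67.6   7.5 -37.4] F(u,y,n) [1.22 0.51 4.31] op 0.341
170 s 4.1 leg y -7.2 6.5 lever y 15.7 22.4
186 s 9.0 leg y -7.0 6.5 lever y 15.5 22.4
202 s 14.0 leg y -6.8 6.1 lever y 15.8 22.4
218 s 19.2 leg y -7.3 6.1 lever y 15.7 22.4
234 s 24.4 leg y -6.5 6.8 lever y 15.7 21.9
250 s 29.7 leg y -6.7 6.4 lever y 15.2 21.3
266 s 35.3 leg y -6.0 6.4 lever y 15.0 21.2
282 s 41.0 leg y -6.8 6.1 lever y 14.9 21.7
298 s 46.9 leg y -6.6 5.4 lever y 14.7 21.1
mouth 0.26758136838420293 ring outer 5.235373480130847 shoulder 78.11400672545713
lever/finger y>12 pts 1732 [14.1 16.5 19.5 24.7 34.1]
 t19.34 tcp [ 67.6   7.4 -37.4] F(u,y,n) [ 1.32 -0.27  5.54] op 0.334
```

```bash
python3 - <<'E'
from h import *
robot.sleep(.3); chk('w13.png'); st()
a=dict(np.load('pics/top0.png.npz'))['image'].astype(int); b=frame('top','top1.png')['image'].astype(int)
for n,(x,y,r) in dict(mug=(124,298,22),mirror=(424,299,35),dome=(313,250,10),jar=(412,188,12),case=(485,252,18)).items():
    print(n,abs(a-b)[y-r:y+r,x-r:x+r].mean().round(1))
robot.close_job()
E
```

```text
mouth 0.2625719115881483 ring outer 5.208919460954192 shoulder 78.12393096462989
lever/finger y>12 pts 1723 [14.1 16.5 19.5 24.6 34.1]
 t19.69 tcp [ 67.6   7.4 -37.4] F(u,y,n) [1.07 0.41 5.34] op 0.337
mug 7.1
mirror 18.2
dome 27.8
jar 12.0
case 10.3
the job is handed in; nothing more can be done
```

I drew the leg out to its mark with one finger hooked behind the hub's shoulder. Keeping it hooked, I squeezed the cam lever shut with the other finger, and handed the job in at 19.7 s with leg and lever gripped together. The grip was set to 20 N for the squeeze, then raised to 25 N at the end.

**Last checks before handing in:**
- **Mark:** the ring's outer edge stood 4.95 mm from the mouth (5 mm wanted), and the shoulder was about 78 mm from it. Both were steady over the last three looks.
- **Lever:** it lay flat along the leg, with its outer face about 22 mm from the axis (23.5 mm nominal).
- **Forces:** sideways force at the wrist was about 0 N. A steady push of about 5 N along the fingers remained.

**What disagreed:**
- **Fingertip position:** in the wrist camera the fingertips stood about 29 mm further back than the stated TCP geometry. My first approach therefore passed above the hub without contact, and I went in 28 mm deeper.
- **Final opening:** it read 0.34, against the 0.37 expected for 31.5 mm.
- **Surroundings:** comparing top views before and after gave differences of 7 to 28 grey levels around the objects. I did not view the after picture, so I can't say whether that is only the arm and its shadow. No collision showed in the forces I printed, and I did not check the hearing aid or brush beyond glimpses in the wrist pictures.

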